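Swing the drinks spout over the tall cup

TASK

The tall paper cup on the drip tray is the next to be filled. Take the spout lever by its ball, lift it out of its notch, swing it along the gated slot to the notch above the tall cup and lower it fully home in that notch. Leave all three cups standing where they are.

Things in the scene. Friction and masses are not known exactly. Their poses are not given: they have to be found in the camera images.
- ball (a point): Centre of the black ball, 34 mm across, at the free end of the spout lever, a level steel rod 14 mm thick; 190 mm above the table when the lever is down. Its x axis points along the rod to the pivot. A 16 mm spout hangs from it to 35 mm below its centre, so it sits right above the cup it serves. Take it from above, fingers on either side of the rod, and let them turn with the rod as it swings.
- pivot (a point): The lever's pivot, on the column at the end of the rod away from the robot: 235 mm from the ball's centre, 190 mm above the table, fixed to the station. The rod swings sideways about the vertical through it, with light friction, and tips up about it; let go, it falls back by its weight (1.5 to 3 N at the ball).
- gate (a point): Middle of the upright gate, an arc 140 mm from the pivot through which the rod passes; as high as the lowered rod. Seen from the pivot its lower edge has 4 flared notches, 13 and 39 degrees either side of this point. The lever starts in the only one with no cup. The ball must be 30 to 56 mm above its lowered height to swing across; lowered within 18 mm of a notch it slides in, with 7 mm of play.
- tall_cup: The tall paper cup, green sleeve, 84 mm across the mouth and 100 mm high, loose and open, standing on the drip tray under one of the notches, within 9 mm of the point under the ball in that notch. Origin: centre of its underside, on the tray's top, 20 mm above the table.
- small_cup_a: A small paper cup of the same make, 62 mm across and 60 mm high, loose on the drip tray under another notch. Origin: centre of its underside.
- small_cup_b: The second small paper cup, the same as the other, under the remaining notch. Origin: centre of its underside.
Things that resemble listed ones, but are neither listed nor needed, are in the scene too. Leave any blue or pink look-alike of the tall_cup alone.

How it is judged (in metres and radians):
On the way:
1. the lever is lifted clear of the notches (ball 24 mm above its lowered height) (height (world z) of ball above 0.214 m), for 0.1 s.
At the end, for the whole second after the job is handed in: The ball is within 25 mm, horizontally, of the tall cup's axis and the lever lies down in that notch (ball within 8 mm of its lowered height of 190 mm); all three cups stand upright (within 10 degrees) (horizontal distance between ball and tall_cup below 0.025 m and height (world z) of ball between 0.182 and 0.198 m and angle between each of tall_cup, small_cup_a, small_cup_b's own z axis and vertical below 0.17 rad); the robot touches nothing.
It fails at once if a cup is shoved more than 20 mm from where it stood, or tipped by more than 20 degrees (distance of any of tall_cup, small_cup_a, small_cup_b from where it was at the start of the episode above 0.02 m or angle between any of tall_cup, small_cup_a, small_cup_b's own z axis and vertical above 0.35 rad).
It also fails if it takes over 38 s, if anything falls off the work surface, if the arm or the gripper's body presses on something with over 40 N, if the wrist force passes 120 N, or if a joint passes its speed limit or range.

ROBOT

A 6-joint arm with a two-finger parallel gripper is mounted at the origin on the work surface. World frame = base frame: x ahead of the robot, y to its left, z up, the work surface at z = 0. Lengths are in mm, angles in rad, forces in N, time in s.
With the tool pointing down it reaches from about 400 to 925 mm from the base axis. Payload 12.5 kg.
Tool frame: the origin (TCP) lies at the centre of the arm's flange, where the gripper is bolted on; the fingertips stand 190 mm ahead of it and the grasp point (between the pads) lies 171 mm ahead of it; z points along the fingers, y is the line along which they close (so a half turn about z gives the same grasp; the last joint's range is limited). The gripper opens to 95 mm and grips with 3 to 60 N. Pads are 20 mm wide; open, the fingers measure 119 mm over their backs; the gripper's body (75 mm by 180 mm) begins 59 mm behind the grasp point.
Start: joints at [-1.237, 0.491, 1.559, -0, 1.092, -0.106], TCP at [266.118, -565.514, 404.761] pointing down, gripper open.
Joint ranges: [-3.1, 3.1], [-0.84, 2.19], [0.05, 2.79], [-1.13, 4.28], [0.06, 2.93], [-2.69, 2.69]. Speed limits (rad/s): [2.22, 2.22, 2.79, 3.14, 3.14, 3.14].

INTERFACE

Orientations are given as [roll, pitch, yaw] about the fixed x, y, z axes, in that order (R = Rz(yaw) Ry(pitch) Rx(roll)).
In Python, from cell import env, read_camera, search_frame, cut_out gives the robot as it stands. The module is installed in compiled form; this text tells all that it offers.
- The arm moves only by the tool move_arm, never from a script. Its argument "commands" is a list of rows, each a list of 3 entries, a list of its own where there are three numbers: the shift along the world's x, y, z normalised to -1 to 1, where 1 is 0.03 m, then the turn about the world's z normalised to -1 to 1, where 1 is 0.08 rad, then the opening, from -1 (shut) to 1 (fully open), so that 0 is half open. A call has 1 to 20 rows; each row shifts and turns the commanded pose from where the row before left it; what a row does not reach is not made up. A row lasts 1/12 s, in which the tool goes at most 41.7 mm and 7.16 degrees, less where a joint would pass 70% of its speed; a pose out of reach is approached as far as the arm can. A call with a number of a shift or a turn outside -1 to 1 is refused whole. A call with a gripper value outside its range is refused whole. The fingers move at their own pace and stop on an object; the grip force is fixed at half the most. Time passes only in rows, so rows that do not move let the fingers close. It gives the time, the measured TCP pose, the force, the opening and the grip force at its end, in the units of the state.
- env.state(): the state, without advancing time (a new reading comes with each control period).
- read_camera(name): name is "side" or "top" or "wrist"; returns a dict with "image" (400x640x3 uint8, red, green, blue), "fx", "fy", "cx", "cy" (pixels), "D" ([k1, k2, p1, p2, k3] as OpenCV has them; the pictures are not rectified), "rvec" (rotation vector, rad) and "tvec" (3), from world to camera coordinates, as OpenCV has them. Camera axes: x right, y down, z forward; pixel columns grow to the right and rows downward; lengths in mm; the calibration is good to about 2 mm. A picture is of the moment at which its call begins. There is no depth.
- env.job_done(): hands the job in; it is judged then, once.
Trained networks look in a picture, given as the dict that the camera call returned (one of the last four; its "shot" number tells which), for a name from the list of things; names that differ only in an ending like _2 or _b are one class to them, and where a whole thing is asked for, a point or a joint stands for the part that bears it (a point fixed in the world has none). Each returns a list of dicts, best first, with "confidence" (0 to 1); they miss things now and then, are a little off and sometimes report something else, mostly with a low value. They report only what shows in the picture. A call takes as long as a camera call. They do not tell look-alikes from the thing itself.
- search_frame(thing, picture): "at" ([column, row] in pixels, amid what is visible of it).
- cut_out(thing, picture): "region" (400x640 bool, what is visible of it) and "at" ([column, row] in pixels, amid what is visible of it).
The state is a dict: "t": time; "joints": joint angles; "qvel": joint speeds; "tau": joint torques, N m; "eef_pos": TCP position; "tcp_rot": TCP orientation; "ft_force": force on the tool from outside, world axes, zero at the start; "moment": the same for the moment, N m; "opening": opening from 0.0 (shut) to 1.0 (fully open); "grip_force": force on a finger pad.
Only numpy, scipy, OpenCV 4.12 (cv2) and the standard library are available. Lean on these libraries where they do the work, as an engineer would, in place of code of your own. Each camera call takes 0.05 s, during which the arm holds its last target. There are 200 camera calls.

## Working session

There is one attempt and no reset: what is moved stays moved. The work goes in short steps, Python scripts to look and compute and a tool call to move; the robot and the scene stay as the last step left them, time stands still between calls to the robot, and variables do not carry over. Pictures are saved under pics/ and viewed, at most 10 in all, crops included, and the job is handed in when it is done.

Besides the shell and the picture viewer there is one more tool, called as name(argument=value, ...) on one line, values as JSON. move_arm: Moves the arm, as the interface text tells. Its arguments: {"type":"object","properties":{"commands":{"type":"array","items":{"type":"array"}}},"required":["commands"]}

```bash
mkdir -p pics
cat > h.py <<'E'
import numpy as np,cv2
from cell import env,read_camera,search_frame,cut_out
def ray(p,uv):
    K=np.array([[p["fx"],0,p["cx"]],[0,p["fy"],p["cy"]],[0,0,1.]])
    n=cv2.undistortPoints(np.array([[uv]],float),K,np.array(p["D"],float))[0,0]
    R=cv2.Rodrigues(np.array(p["rvec"],float))[0];t=np.array(p["tvec"],float).ravel()
    return -R.T@t, R.T@np.array([n[0],n[1],1])
def atz(p,uv,z):
    o,d=ray(p,uv);return o+d*(z-o[2])/d[2]
def tri(rs):
    A=0;b=0
    for o,d in rs:
        d=d/np.linalg.norm(d);M=np.eye(3)-np.outer(d,d);A=A+M;b=b+M@o
    return np.linalg.solve(A,b)
E
python3 - <<'E'
from h import *
Z=dict(ball=190,pivot=190,gate=190,tall_cup=70,small_cup_a=50)
for c in("top","side"):
    p=read_camera(c);cv2.imwrite(f"pics/{c}1.png",p["image"][:,:,::-1])
    for n in Z:
        for r in search_frame(n,p)[:6]:
            print(c,n,np.round(r["at"]),round(r["confidence"],2),atz(p,r["at"],Z[n]).round())
print(env.state())
E
```

```text
top ball [302. 162.] 0.86 [608. -46. 190.]
top pivot [316. 172.] 0.66 [587. -77. 190.]
top gate [322. 168.] 0.64 [595. -90. 190.]
top tall_cup [447. 218.] 0.96 [ 497. -393.   70.]
top tall_cup [377. 194.] 0.87 [ 555. -223.   70.]
top tall_cup [388. 297.] 0.69 [ 307. -249.   70.]
top tall_cup [329. 273.] 0.61 [ 362. -108.   70.]
top tall_cup [453. 167.] 0.59 [ 623. -410.   70.]
top small_cup_a [335. 203.] 0.98 [ 533. -123.   50.]
top small_cup_a [261. 172.] 0.86 [610.  65.  50.]
side ball [298. 188.] 0.54 [594. -29. 190.]
side pivot [294. 223.] 0.66 [506.  76. 190.]
side gate [293. 224.] 0.84 [505.  79. 190.]
side tall_cup [395. 172.] 0.89 [ 530. -398.   70.]
side tall_cup [373. 247.] 0.87 [379. -88.  70.]
side tall_cup [352. 191.] 0.85 [ 571. -232.   70.]
side tall_cup [371. 160.] 0.62 [ 629. -402.   70.]
side small_cup_a [341. 217.] 0.94 [ 534. -139.   50.]
side small_cup_a [267. 238.] 0.87 [627.  67.  50.]
{'t': 0.6, 'joints': array([-1.23657258e+00,  4.90883401e-01,  1.55890991e+00, -5.23528725e-06,
        1.09171553e+00, -1.05597311e-01]), 'qvel': array([ 0.0004638 , -0.00214016,  0.00091398,  0.00033872,  0.00012866,
       -0.00017292]), 'tau': array([-9.36011056e-04, -6.12210202e+01, -2.58357579e+01,  6.92769885e-02,
        4.45225427e-02,  2.60034136e-05]), 'eef_pos': array([ 266.13011524, -565.49971032,  404.76784126]), 'tcp_rot': array([3.14150980e+00, 1.34541648e-05, 4.39823473e-01]), 'ft_force': array([ 0.24904892, -0.99477513,  0.3091744 ]), 'moment': array([-0.02743584,  0.03641823,  0.05722696]), 'grip_force': 0.0, 'opening': 1.0039631788267036}
```

View pics/top1.png

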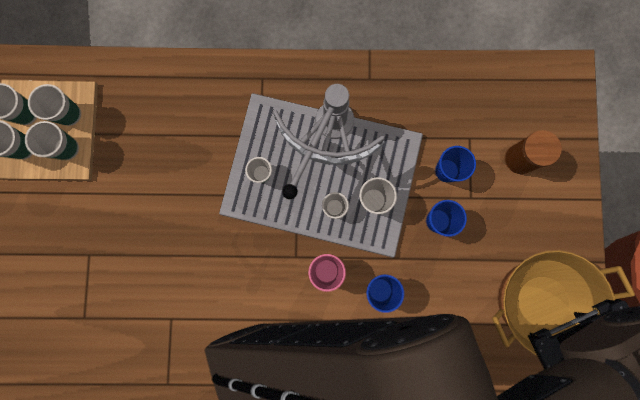

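View pics/side1.png

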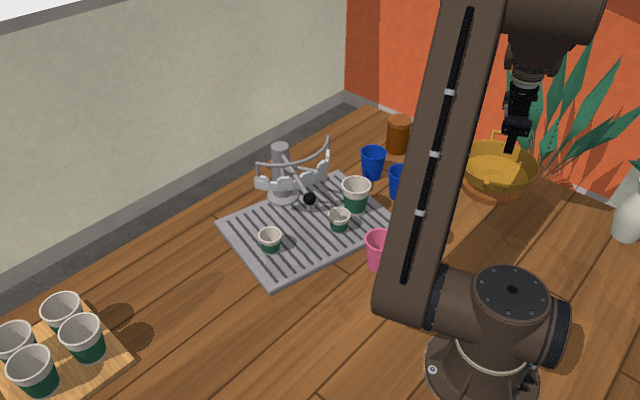

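Run:
```python
from h import *
from scipy.optimize import least_squares
T=read_camera("top");S=read_camera("side")
ball=tri([ray(T,(290,191)),ray(S,(309,199))]);print("ball tri",ball.round(1),atz(T,(290,191),190).round(1),atz(S,(309,199),190).round(1))
def cup(c,z):
    out=[]
    for p,q in((T,c[0]),(S,c[1])):
        out.append(atz(p,q,z)[:2])
    print(np.round(out)); return np.array(out)
# rim centres read off the pictures
tall=cup(((377,195),(356,187)),118)
a=cup(((335,205),(340,214)),78); b=cup(((259,170),(270,235)),78)
for n in("tall_cup","small_cup_a"):
  for r in cut_out(n,T)[:4]:
    ys,xs=np.nonzero(r["region"]);print(n,np.round(r["at"]),round(r["confidence"],2),xs.min(),xs.max(),ys.min(),ys.max())
bl=atz(T,(290,191),190)[:2]
def pos(v,k): return v[:2]-235*np.array([np.cos(v[2]+np.radians(k)),np.sin(v[2]+np.radians(k))])
def res(v):
    # v[2]= direction ball->pivot in the start notch
    return np.r_[(pos(v,0)-bl)/2,(pos(v,-26)-b.mean(0))/9,(pos(v,26)-a.mean(0))/9,(pos(v,52)-tall.mean(0))/9]
s=least_squares(res,[bl[0]+200,bl[1]-100,-.4]);print(s.x.round(3),(s.fun).round(2))
for k in(-26,0,13,26,39,52):print(k,pos(s.x,k).round(1),(s.x[2]+np.radians(k)).round(3))
print("pivot seen", atz(T,(337,97),190).round(), atz(T,(337,97),250).round())
for r in search_frame("ball",S)+search_frame("ball",T):print(r)
cv2.imwrite("pics/crop.png",np.hstack([cv2.resize(p["image"][y:y+130,x:x+160,::-1],(400,325),interpolation=2) for p,x,y in((T,240,100),(S,235,130))]))
```

```text
ball tri [544.  -19.2 185.2] [543.  -19.8 190. ] [540.4 -14.9 190. ]
[[ 546. -218.]
 [ 537. -208.]]
[[ 526. -121.]
 [ 523. -122.]]
[[609.  65.]
 [608.  70.]]
tall_cup [455. 167.] 0.95 436 475 146 181
tall_cup [448. 217.] 0.81 426 466 200 235
tall_cup [386. 296.] 0.71 367 403 274 312
tall_cup [327. 272.] 0.63 309 344 254 290
small_cup_a [338. 204.] 0.7 322 348 192 217
small_cup_a [260. 172.] 0.58 245 271 157 181
[ 7.55276e+02 -1.19947e+02 -4.44000e-01] [ 0.01  0.39  0.04 -0.43 -0.46 -0.04  0.39 -1.3 ]
-26 [608.8  63.8] -0.898
0 [543. -19.] -0.444
13 [525.8 -69.4] -0.217
26 [ 520.3 -122.3] 0.01
39 [ 526.8 -175.1] 0.237
52 [ 545.1 -225.1] 0.464
pivot seen [ 756. -121.  190.] [ 736. -119.  250.]
{'at': [302.8, 163.2], 'confidence': 0.57}
```

View pics/crop.png

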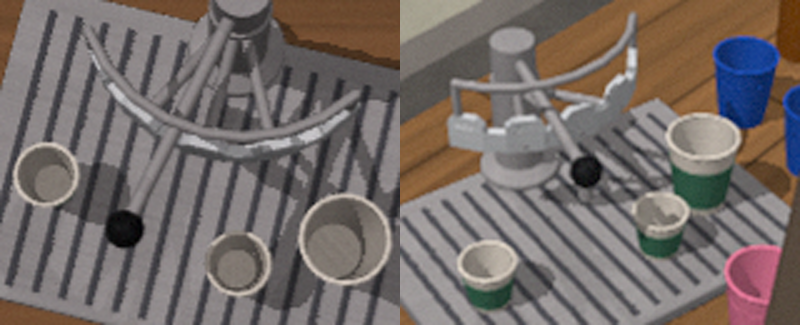

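Candidates on top view: green tall cup on tray (377,195); blue (447,218), (455,165), (386,294); pink (327,272); green cups on the board (~(50,140)). The tall one is the green‑sleeved cup on the tray (377,195), two notches beyond the ball (290,191), with a small cup at (335,206) between. The crop confirms the choice.

move_arm(commands=[[[0.46, 0.91, 0.05], -0.55, 1], [[0.46, 0.91, 0.05], -0.55, 1], [[0.46, 0.91, 0.05], -0.55, 1], [[0.46, 0.91, 0.05], -0.55, 1], [[0.46, 0.91, 0.05], -0.55, 1], [[0.46, 0.91, 0.05], -0.55, 1], [[0.46, 0.91, 0.05], -0.55, 1], [[0.46, 0.91, 0.05], -0.55, 1], [[0.46, 0.91, 0.05], -0.55, 1], [[0.46, 0.91, 0.05], -0.55, 1], [[0.46, 0.91, 0.05], -0.55, 1], [[0.46, 0.91, 0.05], -0.55, 1], [[0.46, 0.91, 0.05], -0.55, 1], [[0.46, 0.91, 0.05], -0.55, 1], [[0.46, 0.91, 0.05], -0.55, 1], [[0.46, 0.91, 0.05], -0.55, 1], [[0.46, 0.91, 0.05], -0.55, 1], [[0.46, 0.91, 0.05], -0.55, 1], [[0.46, 0.91, 0.05], -0.55, 1], [[0.46, 0.91, 0.05], -0.55, 1]])

```text
t: 2.57
eef_pos: [542.5, -18.0, 435.0]
tcp_rot: [3.142, -0.0, -0.442]
ft_force: [0.2, -1.4, 0.3]
opening: 1.005
grip_force: 0.0
```

Run:
```python
from h import *
p=read_camera("wrist");cv2.imwrite("pics/w1.png",p["image"][:,:,::-1])
for r in search_frame("ball",p)[:3]:print(np.round(r["at"]),round(r["confidence"],2),atz(p,r["at"],190).round(1))
s=env.state();print(s["t"],s["eef_pos"],s["tcp_rot"])
```

```text
[324. 139.] 0.74 [598.7 -46.1 190. ]
2.6667 [543.24533459 -16.55169762 434.92105741] [-3.14094856e+00 -6.62420446e-04 -4.38597313e-01]
```

View pics/w1.png

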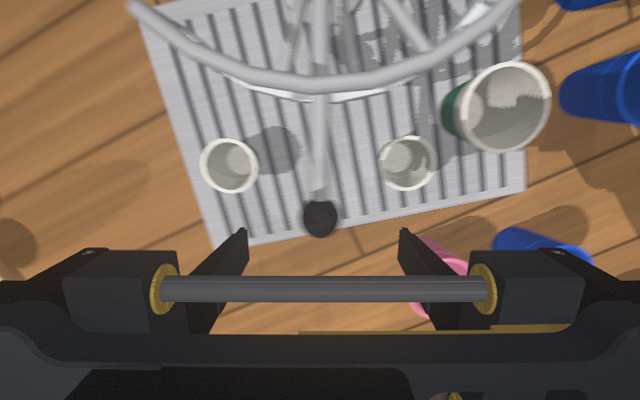

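Run:
```python
from h import *
p=read_camera("wrist")
print(atz(p,(320,218),190).round(1),atz(p,(320,120),190).round(1),atz(p,(320,190),190).round(1))
print(env.state()["eef_pos"])
```

```text
[543.8 -14.3 190. ] [613.6 -47.3 190. ] [565.  -24.4 190. ]
[542.56076456 -17.94252165 434.67343141]
```

Wrist view: ball at (320,218), rod straight along the tool x axis, tall cup at (505,105); the ball lies centred between the fingers at about (543,-17), agreeing with the first estimate.

move_arm(commands=[[[0, 0.02, -0.62], 0, 1], [[0, 0.02, -0.62], 0, 1], [[0, 0, -0.62], 0, 1], [[0, 0, -0.62], 0, 1], [[0, 0, 0], 0, 1], [[0, 0, 0], 0, -1], [[0, 0, 0], 0, -1], [[0, 0, 0], 0, -1], [[0, 0, 0], 0, -1], [[0, 0, 0], 0, -1], [[0, 0, 0], 0, -1], [[0, 0, 0], 0, -1], [[0, 0, 0], 0, -1], [[0, 0, 0], 0, -1], [[0, 0, 0], 0, -1]])

```text
t: 3.97
eef_pos: [542.1, -18.3, 360.4]
tcp_rot: [3.142, 0.0, -0.44]
ft_force: [0.4, 2.1, 0.2]
opening: 0.352
grip_force: 1.4
```

move_arm(commands=[[[0, 0, 0], 0, -1], [[0, 0, 0], 0, -1], [[0, 0, 0.36], 0, -1], [[0.02, -0.01, 0.36], 0, -1], [[0.04, -0.02, 0.36], 0, -1], [[0.06, -0.03, 0.36], 0, -1], [[0, 0, 0], 0, -1], [[0, 0, 0], 0, -1]])

```text
t: 4.63
eef_pos: [545.5, -20.0, 403.3]
tcp_rot: [-3.142, 0.0, -0.44]
ft_force: [0.8, 0.2, -3.0]
opening: 0.345
grip_force: 30.0
```

Run:
```python
from h import *
T=read_camera("top");S=read_camera("side");W=read_camera("wrist")
cv2.imwrite("pics/lift.png",np.hstack([cv2.resize(p["image"][y:y+130,x:x+160,::-1],(400,325),interpolation=2) for p,x,y in((W,240,120),(S,235,130))]))
# swing waypoints from grasp centre: pivot (755.3,-120), R=231
P=np.array([755.3,-120]);s=env.state();print(s["eef_pos"],s["tcp_rot"],s["ft_force"],s["grip_force"],s["opening"])
d=P-s["eef_pos"][:2];R=np.hypot(*d);th0=np.arctan2(d[1],d[0]);print(R,th0)
n=16;th=th0+np.linspace(0,np.radians(52),n+1);q=P-R*np.c_[np.cos(th),np.sin(th)]
print((np.diff(q,axis=0)/30).round(2).tolist(),np.radians(52)/n/.08,q[-1])
```

```text
[545.60842916 -20.08236169 402.74904358] [ 3.14119932e+00  1.08871023e-03 -4.40184798e-01] [ 0.07057485  0.51123465 -2.99804833] 29.99952256679535 0.3399593115730563
232.28019573105425 -0.4446699541991169
[[-0.18, -0.4], [-0.15, -0.41], [-0.13, -0.42], [-0.11, -0.43], [-0.08, -0.43], [-0.06, -0.44], [-0.03, -0.44], [-0.01, -0.44], [0.02, -0.44], [0.04, -0.44], [0.07, -0.43], [0.09, -0.43], [0.11, -0.42], [0.14, -0.42], [0.16, -0.41], [0.18, -0.4]] 0.7090400086226964 [ 547.46480467 -223.72377215]
```

View pics/lift.png

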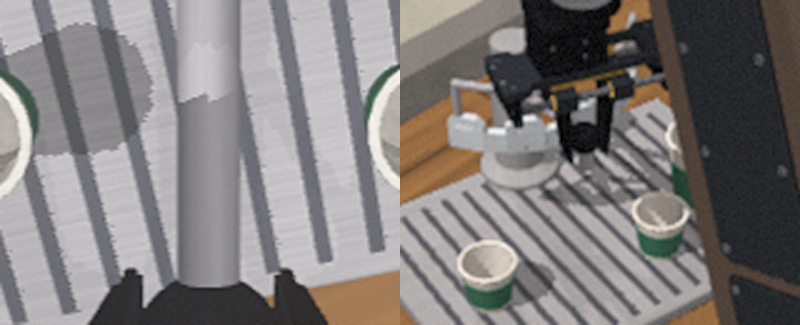

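The picture shows the ball gripped between the pads with the rod straight ahead, and lifted; 3 N of weight is felt. Swing.

move_arm(commands=[[[-0.18, -0.4, 0], 0.71, -1], [[-0.15, -0.41, 0], 0.71, -1], [[-0.13, -0.42, 0], 0.71, -1], [[-0.11, -0.43, 0], 0.71, -1], [[-0.08, -0.43, 0], 0.71, -1], [[-0.06, -0.44, 0], 0.71, -1], [[-0.03, -0.44, 0], 0.71, -1], [[-0.01, -0.44, 0], 0.71, -1], [[0.02, -0.44, 0], 0.71, -1], [[0.04, -0.44, 0], 0.71, -1], [[0.07, -0.43, 0], 0.71, -1], [[0.09, -0.43, 0], 0.71, -1], [[0.11, -0.42, 0], 0.71, -1], [[0.14, -0.42, 0], 0.71, -1], [[0.16, -0.41, 0], 0.71, -1], [[0.18, -0.4, 0], 0.71, -1], [[0, 0, 0], 0, -1], [[0, 0, 0], 0, -1]])

```text
t: 6.28
eef_pos: [548.2, -224.4, 402.6]
tcp_rot: [-3.141, -0.001, 0.469]
ft_force: [5.5, 3.3, -4.4]
opening: 0.348
grip_force: 30.0
```

Run:
```python
from h import *
T=read_camera("top");W=read_camera("wrist")
cv2.imwrite("pics/sw.png",np.hstack([cv2.resize(p["image"][y:y+h,x:x+w,::-1],(400,325),interpolation=2) for p,x,y,w,h in((W,120,0,400,325),(T,250,80,160,130))]))
for r in search_frame("ball",W)[:2]:print(r)
```

```text
{'at': [323.8, 173.5], 'confidence': 0.87}
```

View pics/sw.png

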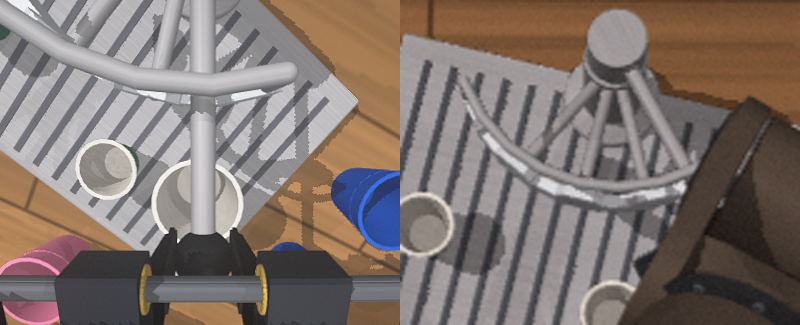

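Wrist view: the rod runs straight up from the held ball (left half, (203,245)) over the tall cup's mouth, near the last notch. Lower.

move_arm(commands=[[[-0.02, -0.01, -0.24], 0, -1], [[-0.02, -0.01, -0.24], 0, -1], [[-0.02, -0.01, -0.24], 0, -1], [[-0.01, 0, -0.24], 0, -1], [[-0.01, 0, -0.24], 0, -1], [[0, 0, -0.22], 0, -1], [[0, 0, 0], 0, -1], [[0, 0, 0], 0, -1]])

```text
t: 7.1
eef_pos: [545.0, -225.1, 360.5]
tcp_rot: [-3.141, 0.001, 0.469]
ft_force: [-1.7, 0.1, -2.7]
opening: 0.342
grip_force: 30.0
```

In the notch at the grasp height, with no side load. Release and rise.

move_arm(commands=[[[0, 0, 0], 0, 0.3], [[0, 0, 0], 0, 0.3], [[0, 0, 0], 0, 0.3], [[0, 0, 0], 0, 0.3], [[0, 0, 0], 0, 0.3], [[0, 0, 0], 0, 0.3], [[0, 0, 0], 0, 0.3], [[0, 0, 0.5], 0, 0.3], [[0, 0, 0.5], 0, 0.3], [[0, 0, 0.6], 0, 0.3], [[0, 0, 0.6], 0, 0.3], [[0, 0, 0.6], 0, 0.3], [[0, 0, 0.6], 0, 0.3], [[0, 0, 0], 0, 0.3], [[0, 0, 0], 0, 0.3]])

```text
t: 8.35
eef_pos: [545.0, -224.9, 463.3]
tcp_rot: [3.14, -0.001, 0.469]
ft_force: [0.0, 0.1, -0.7]
opening: 0.648
grip_force: 0.0
```

Run:
```python
from h import *
T=read_camera("top");W=read_camera("wrist");S=read_camera("side")
cv2.imwrite("pics/fin.png",np.hstack([cv2.resize(p["image"][y:y+h,x:x+w,::-1],(400,325),interpolation=2) for p,x,y,w,h in((W,120,0,400,325),(S,235,130,160,130))]))
for p,n in((W,"W"),(S,"S")):
  for r in search_frame("ball",p)[:2]:print(n,r,atz(p,r["at"],190).round(1))
print(env.state()["eef_pos"],env.state()["opening"],env.state()["ft_force"])
```

```text
W {'at': [324.8, 129.7], 'confidence': 0.72} [ 606.7 -196.1  190. ]
S {'at': [322.5, 158.4], 'confidence': 0.69} [ 636.6 -173.4  190. ]
[ 545.16369432 -225.03896967  461.91531415] 0.651237032059928 [ 0.0657372   0.36861168 -0.39385834]
```

View pics/fin.png

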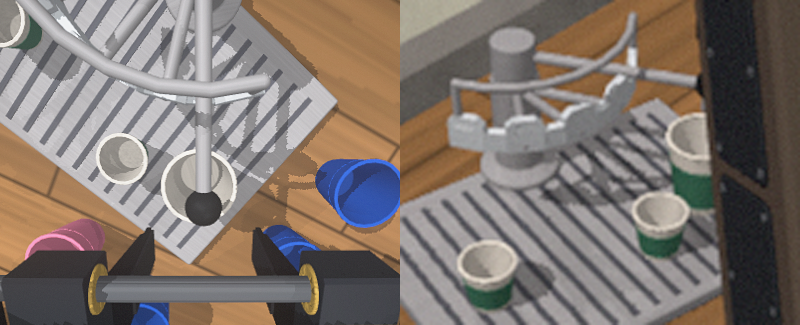

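Run:
```python
from h import *
W=read_camera("wrist");S=read_camera("side")
print(atz(W,(323,209),190).round(1))
for z in(190,215,232):
  b=np.array([545.1,-225.1,z]);pv=np.array([755.3,-120,190.])
  pts=np.array([pv*(1-f)+b*f for f in(.3,.6,.8,.95)])
  for p,x,y,k in((S,235,130,2.5),(W,120,0,1)):
    K=np.array([[p["fx"],0,p["cx"]],[0,p["fy"],p["cy"]],[0,0,1.]])
    q=cv2.projectPoints(pts,np.array(p["rvec"],float),np.array(p["tvec"],float),K,np.array(p["D"],float))[0][:,0]
    print(z,((q-[x,y])*k).round().tolist())
```

```text
[ 543.5 -226.3  190. ]
190 [[171.0, 60.0], [229.0, 70.0], [269.0, 76.0], [299.0, 81.0]]
190 [[204.0, -0.0], [203.0, 97.0], [203.0, 155.0], [203.0, 194.0]]
215 [[170.0, 55.0], [229.0, 59.0], [270.0, 62.0], [300.0, 64.0]]
215 [[204.0, -4.0], [203.0, 96.0], [203.0, 158.0], [203.0, 202.0]]
232 [[170.0, 51.0], [229.0, 52.0], [270.0, 52.0], [301.0, 52.0]]
232 [[204.0, -7.0], [203.0, 95.0], [203.0, 160.0], [203.0, 207.0]]
```

Wrist view: ball at (203,209) over the tall cup's mouth, all cups upright. The side view's rod pixels match the level rod (z = 190). Handing in.

```bash
python3 -c "
from cell import env
print(env.job_done())"
```

```text
the job is handed in; nothing more can be done
None
```

The lever is down in the notch above the tall green cup, all three cups are standing, the gripper is clear of everything, and the job is handed in; the hand-in returned no verdict, so I'm going by the camera views.

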